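# Pack the toys hidden behind the shape sorter into the cantilever toy box

## Robot

A 7-joint arm with a two-finger parallel gripper is mounted at the origin on the work surface. World frame = base frame: x ahead of the robot, y to its left, z up, the work surface at z = 0. Lengths are in m, angles in rad, forces in N, time in s.
With the tool pointing down it reaches from about 0.425 to 0.925 m from the base axis. Payload 6.8 kg.
Tool frame: the origin (TCP) lies at the very end of the fingers, on their centre line; the grasp point (between the pads) lies 19 mm behind it; z points along the fingers, y is the line along which they close (so a half turn about z gives the same grasp; the last joint's range is limited). The gripper opens to 85 mm and grips with 20 to 120 N. Pads are 22 mm wide; open, the fingers measure 114 mm over their backs; the gripper's body (76 mm by 85 mm) begins 54 mm behind the grasp point. The pads swing forward as they close: fully open they stand 13 mm farther back than shut.
Start: joints at [-1.381, 0.477, 0.022, 1.555, -0.011, 1.109, -0.083], TCP at [0.198, 0.645, 0.231] pointing down, gripper open.
Joint ranges: [-2.96, 2.96], [-0.34, 2.1], [-1.41, 1.46], [0.24, 2.44], [-1.37, 4.51], [0.17, 1.92], [-2.96, 2.96]. Speed limits (rad/s): [2.39, 2.39, 3.14, 3.14, 3.14, 3.14, 3.14].

## Interface

Orientations are given as a unit quaternion [w, x, y, z].
In Python, from station import get_obs, read_camera, hand_in gives the robot as it stands.
- The arm moves only by the tool arm_command, never from a script. Its argument "commands" is one flat list of numbers, 7 for each row, row after row: the shift along the tool's x, y, z in m, then the turn, a rotation vector about the tool's x, y, z in degrees, then the opening, from 0 (shut) to 1 (fully open). In form: [tx, ty, tz, rx, ry, rz, fingers, tx, ty, tz, rx, ry, rz, fingers, ...]. A call has 1 to 8 rows; each row is the pose to reach, as a shift and turn from the pose commanded when the call began, along the tool's axes at that moment; what a row does not reach only later rows make up. A row lasts 1/10 s, in which the tool goes at most 50 mm and 8.59 degrees, less where a joint would pass 70% of its speed; a pose out of reach is approached as far as the arm can. A call with a gripper value outside its range is refused whole. The fingers move at their own pace and stop on an object; "force" is the grip in N (left out, the last holds). Time passes only in rows, so rows that repeat a pose let the fingers close. It gives the time, the measured TCP pose, the force, the opening and the grip force at its end, in the units of the state.
- get_obs(): the state, without advancing time (a new reading comes with each control period).
- read_camera(name): name is "scene" or "top" or "wrist"; returns a dict with "img" (480x640x3 uint8, red, green, blue), "camera_matrix" (3x3 intrinsics, pixels), "k1" (the pictures are not rectified: a ray, as slopes to the right and down, at radius r is drawn at 1 + k1 r^2 times it, then the intrinsics apply), "pose" (4x4, takes a point from camera to world coordinates). Camera axes: x right, y down, z forward; pixel columns grow to the right and rows downward; lengths in m; the calibration is good to about 2 mm. A picture is of the moment at which its call begins. There is no depth.
- hand_in(): hands the job in; it is judged then, once.
The state is a dict: "t": time; "q": joint angles; "joint_vel": joint speeds; "joint_torque": joint torques, N m; "eef_pos": TCP position; "tool_rot": TCP orientation; "contact_force": force on the tool from outside, world axes, zero at the start; "torque": the same for the moment, N m; "gripper_width": opening from 0.0 (shut) to 1.0 (fully open); "grasp_force": force on a finger pad.
Only numpy, scipy, OpenCV 4.12 (cv2) and the standard library are available. Lean on these libraries where they do the work, as an engineer would, in place of code of your own. Each camera call takes 0.05 s, during which the arm holds its last target. There are 200 camera calls.

## Task

Two or three small wooden toys (a bridge block, a car, a house block) stand behind the big white shape sorter: set the sorter aside, well clear of its cork mat, and swing the toy box's cantilever tray by its handle fully up and over to its open side. With the tray open, put every one of those toys that is there into the compartment underneath, then swing the tray back down until it is fully shut, and stand the sorter back upright in the middle of its mat, square with it as before. Leave the pyramid, cone, spinning top and rattle where they are.

Things in the scene. Friction and masses are not known exactly. Their poses are not given: they have to be found in the camera images.
- sorter_center (a point): White plastic shape sorter, loose, about 0.5 kg: a box 110 (x) x 170 (y) x 120 mm high. The point is the box's centre, 60 mm up; z up. Carrying handle on top: a grey bar 16 x 16 mm, 112 mm long along its y, centre line 98 mm above this point, on posts at y = -50 and +50 mm; 30 mm free under the bar. It stands on the mat between robot and toys and blocks the way to them.
- mat: Fixed cork mat, 136 (x) x 200 (y) x 3 mm, the sorter's place. Origin at the centre of its underside. The sorter starts about on its centre, axes about parallel. The toys start in a row along the mat's y, about 90 to 95 mm beyond its centre on +x, about 74 mm apart.
- toybox: Fixed plywood toy box, open compartment 190 (x) x 170 (y) mm inside, walls 8 mm thick and 70 mm high, floor 8 mm above the bench. Origin at the centre of its underside, z up; the tray swings towards its +y. When open, the tray hangs beyond the box's +y wall and the compartment is free from above.
- tray_arm (a joint): Link angle: 0 shut (tray over the whole compartment), 2.44 rad fully open. The tray stays level; each point of it moves on a 105 mm circle in the box's y-z plane: at angle q it is 105*(cos 0.349 - cos(0.349+q)) mm to the box's +y and 105*(sin(0.349+q) - sin 0.349) mm up from shut. 197 mm sideways in all, 69 mm up at mid-way. Near an end it sinks to that end itself. 3 to 6 N moves it.
- tray_handle (a point): Centre of the tray's handle, a dark wooden bar 14 x 14 mm, 122 mm long along the box's x, on posts at 55 mm either side of this point, 119 mm above the bench when shut; 34 mm free under it to the tray floor. The tray is an open plywood box 206 (x) x 182 (y) x 32 mm high, its underside 72 mm above the bench when shut.
- bridge_center (a point): Loose wooden bridge block, 36 (x) x 64 (y) x 44 mm high, with a 28 mm wide, 22 mm high gateway through it along x below the middle; the upper half is solid. The point is its centre, 22 mm up. 90 g. May be absent.
- car_center (a point): Loose wooden toy car, 36 (x) x 66 (y) x 42 mm high: the lower 24 mm is full length, above it a cabin 36 mm long. The point is its centre, 21 mm up. 90 g. May be absent.
- house_center (a point): Loose wooden house block, 36 (x) x 60 (y) x 46 mm high: upright walls up to 28 mm, above that a gable roof with its ridge along y. The point is its centre, 23 mm up. 90 g. May be absent.
- pyramid: Bystander: purple stepped pyramid block, 80 x 80 x 72 mm, origin at the centre of its underside.
- cone: Bystander: orange cone, 70 mm across, 100 mm high, origin at the centre of its underside.
- top: Bystander: steel spinning top standing on its flat foot, 84 mm across, 92 mm high, origin at the centre of its underside.
- rattle: Bystander: wooden rattle lying down, 120 x 40 x 40 mm, origin at the centre of its underside.
There are look-alikes about, which are no part of the job. What is shaped like the part that bears sorter_center but green or purple is not meant.

How it is judged:
On the way, in this order (a step that is already met when the one before it is completed fails the run):
1. the sorter stands aside, off its mat, and the tray is swung fully open (horizontal distance between sorter_center and mat above 0.11 m and value of joint tray_arm above 2.2 rad), for 0.2 s.
2. every toy that is there lies in the compartment, the tray still open (x of bridge_center in the frame of toybox between -0.095 and 0.095 m and y of bridge_center in the frame of toybox between -0.085 and 0.085 m and z of each of bridge_center, car_center, house_center in the frame of toybox below 0.055 m and x of car_center in the frame of toybox between -0.095 and 0.095 m and y of car_center in the frame of toybox between -0.085 and 0.085 m and x of house_center in the frame of toybox between -0.095 and 0.095 m and y of house_center in the frame of toybox between -0.085 and 0.085 m and value of joint tray_arm above 2 rad), for 0.2 s.
3. the tray is swung back down shut (value of joint tray_arm below 0.12 rad), for 0.2 s.
At the end, for the whole second after the job is handed in: Every toy present lies in the compartment (centre within the walls, under 55 mm above the box underside), the tray is shut (under 0.12 rad), the sorter stands upright (0.12 rad) on its mat, within 30 mm of its centre and square within 0.25 rad; all at rest (x of bridge_center in the frame of toybox between -0.095 and 0.095 m and y of bridge_center in the frame of toybox between -0.085 and 0.085 m and z of each of bridge_center, car_center, house_center in the frame of toybox below 0.055 m and x of car_center in the frame of toybox between -0.095 and 0.095 m and y of car_center in the frame of toybox between -0.085 and 0.085 m and x of house_center in the frame of toybox between -0.095 and 0.095 m and y of house_center in the frame of toybox between -0.085 and 0.085 m and value of joint tray_arm below 0.12 rad and horizontal distance between sorter_center and mat below 0.03 m and angle between the x axis of sorter_center and the x axis of mat, either way round below 0.25 rad and angle between sorter_center's own z axis and vertical below 0.12 rad and height (world z) of sorter_center below 0.075 m and linear speed of each of sorter, bridge, car, house below 0.02 m/s); the robot touches nothing.
It fails at once if the pyramid is moved more than 60 mm (distance of pyramid from where it was at the start of the episode above 0.06 m).
It fails at once if the cone is moved more than 60 mm (distance of cone from where it was at the start of the episode above 0.06 m).
It fails at once if the top is moved more than 60 mm (distance of top from where it was at the start of the episode above 0.06 m).
It fails at once if the rattle is moved more than 60 mm (distance of rattle from where it was at the start of the episode above 0.06 m).
Of bridge, car, house only 2 to 3 are there at a start; the rules pass over those that are not, and their reading is None.
At some moment in a run one of bridge, car, house, sorter may be knocked a few centimetres aside while the robot is not near it.
Once in a run the grip may slacken for a moment while it holds something.
It also fails if it takes over 208 s, if anything falls off the work surface, if the arm or the gripper's body presses on something with over 40 N, if the wrist force passes 120 N, or if a joint passes its speed limit or range.

## Working session

There is one attempt and no reset: what is moved stays moved. The work goes in short steps, Python scripts to look and compute and a tool call to move; the robot and the scene stay as the last step left them, time stands still between calls to the robot, and variables do not carry over. Pictures are saved under pics/ and viewed, at most 14 in all, crops included, and the job is handed in when it is done.

Besides the shell and the picture viewer there is one more tool, called after "Request:" as name(argument=value, ...) on one line, values as JSON. arm_command: Moves the arm, as the interface text tells. Its arguments: {"type":"object","properties":{"commands":{"type":"array","items":{"type":"number"}},"force":{"type":"number"}},"required":["commands"]}

```bash
mkdir -p pics; ls; cat > h.py <<'E'
import numpy as np, cv2
from station import get_obs, read_camera, hand_in
from scipy.spatial.transform import Rotation as R
def shot(n,f=None):
    d=read_camera(n)
    if f: cv2.imwrite('pics/'+f,d['img'][:,:,::-1]); np.savez('pics/'+f+'.npz',**d)
    return d
def load(f): return dict(np.load('pics/'+f+'.npz'))
def ray(d,uv):
    K=d['camera_matrix'];k=float(d['k1'])
    p=np.array([(uv[0]-K[0,2])/K[0,0],(uv[1]-K[1,2])/K[1,1]])
    u=p.copy()
    for _ in range(20): u=p/(1+k*(u@u))
    T=d['pose']; return T[:3,3],T[:3,:3]@np.array([u[0],u[1],1])
def onz(d,uv,z):
    o,v=ray(d,uv); return o+v*(z-o[2])/v[2]
def proj(d,P):
    T=d['pose'];c=T[:3,:3].T@(np.array(P)-T[:3,3]);u=c[:2]/c[2]
    u=u*(1+float(d['k1'])*(u@u));K=d['camera_matrix']
    return np.array([K[0,0]*u[0]+K[0,2],K[1,1]*u[1]+K[1,2]])
E
python3 - <<'E'
from h import *
for n in('scene','top','wrist'):
    d=shot(n,n+'0.png'); print(n,d['pose'].round(3).tolist(),d['camera_matrix'][0,0],d['k1'])
o=get_obs();print(o)
E
```

```text
pics
scene [[-0.597, 0.518, -0.612, 1.237], [0.802, 0.367, -0.472, 0.422], [-0.02, -0.773, -0.635, 0.869], [0.0, 0.0, 0.0, 1.0]] 619.715918484083 -0.20121167316341015
top [[0.025, -0.986, 0.167, 0.315], [-1.0, -0.027, -0.012, -0.144], [0.017, -0.166, -0.986, 1.149], [0.0, 0.0, 0.0, 1.0]] 526.2919445366194 0.010774004367068444
wrist [[0.292, 0.922, 0.254, 0.134], [0.956, -0.281, -0.079, 0.665], [-0.002, 0.266, -0.964, 0.374], [0.0, 0.0, 0.0, 1.0]] 415.97283713451316 -0.03727087207154464
{'t': 0.15, 'q': array([-1.38107384,  0.47760759,  0.02234589,  1.55620606, -0.01151328,
        1.10931501, -0.08309491]), 'joint_vel': array([-1.18997313e-03, -2.49093436e-03, -6.04620250e-05, -4.88913822e-03,
        5.95026759e-04, -1.34252764e-03, -9.27899162e-04]), 'joint_torque': array([ 2.32486163e-03, -5.96932340e+01,  1.60980854e+00, -2.81493151e+01,
        1.25655276e-02,  6.50349204e-03,  1.65111679e-06]), 'eef_pos': array([0.19793921, 0.64484888, 0.23055854]), 'tool_rot': array([-6.17041025e-05,  1.48352656e-01,  9.88934272e-01, -7.01340661e-04]), 'contact_force': array([-0.14853019, -0.26980578,  0.21832666]), 'torque': array([-0.02316165, -0.02472498, -0.00331167]), 'grasp_force': 0.0, 'gripper_width': 1.0001355153734728}
```

View pics/scene0.png

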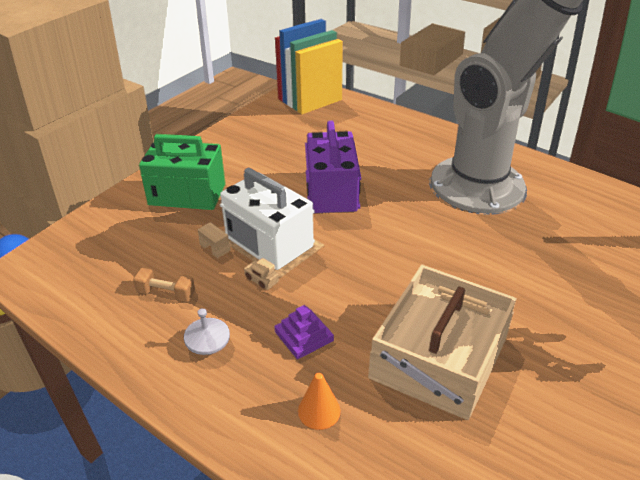

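View pics/top0.png

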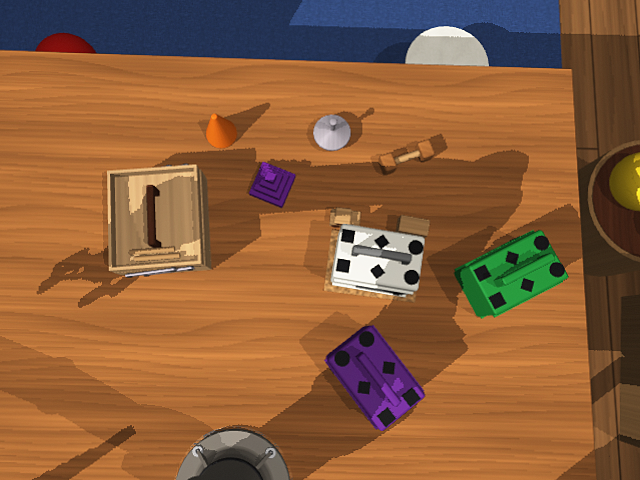

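```bash
python3 - <<'E'
from h import *
a=load('scene0.png')['img'][:,:,::-1];t=load('top0.png')['img'][:,:,::-1]
c1=cv2.resize(a[160:310,130:330],None,fx=2,fy=2,interpolation=cv2.INTER_CUBIC)
c2=cv2.resize(a[260:410,340:540],None,fx=2,fy=2,interpolation=cv2.INTER_CUBIC)
c3=cv2.resize(t[195:310,305:455],None,fx=2.667,fy=2.6,interpolation=cv2.INTER_CUBIC)
c4=cv2.resize(t[155:285,90:240],None,fx=2.667,fy=2.3,interpolation=cv2.INTER_CUBIC)
c=np.vstack([np.hstack([c1,c2]),np.hstack([c3[:299],c4[:299]])if c3.shape[1]==400 else np.hstack([c3[:299,:400],c4[:299,:400]])])
cv2.imwrite('pics/crop1.png',c)
d=load('top0.png')
for n,uv,z in[('sorterTL',(334,223),.12),('TR',(425,233),.12),('BR',(418,293),.12),('BL',(332,282),.12),('handleL',(354,248),.166),('handleR',(410,258),.166),('thandle a',(152,186),.126),('b',(152,247),.126),('boxTL',(108,171),.104),('TR',(199,165),.104),('BR',(207,266),.104),('BL',(109,271),.104),('mat',(327,290),.003),('mat2',(413,299),.003),('car',(342,217),.03),('br',(413,222),.044),('pyr',(273,184),.03),('green',(513,273),.12),('purp',(375,378),.12)]:
    print(n,onz(d,uv,z).round(3))
E
```

```text
sorterTL [ 0.535 -0.19   0.12 ]
TR [ 0.519 -0.372  0.12 ]
BR [ 0.399 -0.357  0.12 ]
BL [ 0.416 -0.188  0.12 ]
handleL [ 0.478 -0.227  0.166]
handleR [ 0.461 -0.333  0.166]
thandle a [0.598 0.175 0.126]
b [0.475 0.166 0.126]
boxTL [0.633 0.274 0.104]
TR [0.652 0.089 0.104]
BR [0.443 0.061 0.104]
BL [0.428 0.253 0.104]
mat [ 0.41  -0.183  0.003]
mat2 [ 0.396 -0.37   0.003]
car [ 0.568 -0.211  0.03 ]
br [ 0.558 -0.363  0.044]
pyr [ 0.638 -0.058  0.03 ]
green [ 0.444 -0.545  0.12 ]
purp [ 0.236 -0.274  0.12 ]
```

View pics/crop1.png

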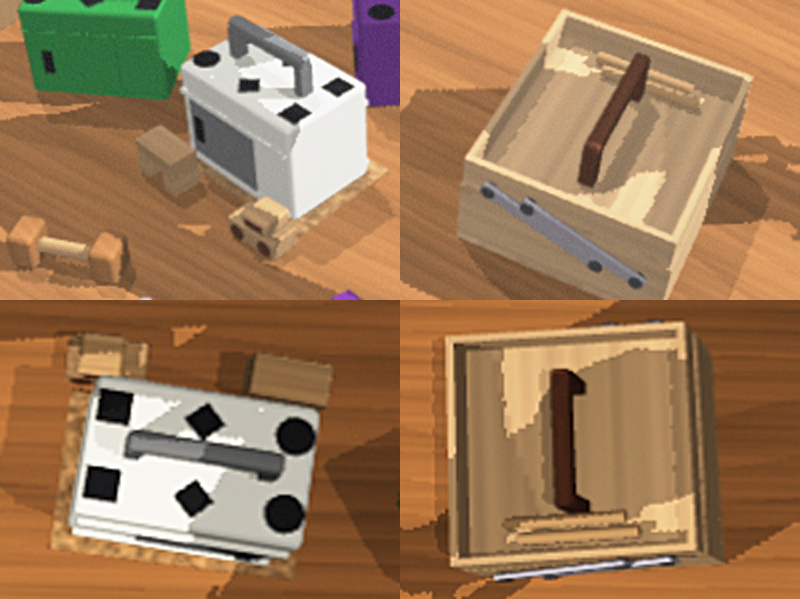

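Two toys are there: the car (342,217 top / 260,270 scene) and the bridge (413,225 top / 213,240 scene); the middle slot is empty. The three boxes are white (378,262 top), green (513,273) and purple (375,378); the white one, on the cork mat with the toys behind it, is the sorter. The tray's links run from upper −y to lower +y, so it opens towards world +y.

```bash
cat >> h.py <<'E'
def plan(*wps):
    """each wp: x,y,z,direction of tool y in world (deg). prints shift+turn in present tool axes"""
    o=get_obs();q=o['tool_rot'];r0=R.from_quat([q[1],q[2],q[3],q[0]]);p=o['eef_pos']
    ty=r0.as_matrix()[:,1];print('now',p.round(4),'ydir',np.degrees(np.arctan2(ty[1],ty[0])).round(1),'t',round(o['t'],2),'w',round(o['gripper_width'],3),'gf',round(o['grasp_force'],1))
    for x,y,z,a in wps:
        a=np.radians(a);Y=np.array([np.cos(a),np.sin(a),0]);Z=np.array([0,0,-1.]);X=np.cross(Y,Z)
        r1=R.from_matrix(np.stack([X,Y,Z],1))
        s=r0.inv().apply(np.array([x,y,z])-p);rv=np.degrees((r0.inv()*r1).as_rotvec())
        print((x,y,z),s.round(4).tolist(),rv.round(2).tolist())
E
python3 - <<'E'
from h import *
plan((.50,.40,.32,40),(.62,.1,.33,10),(.47,-.28,.30,-8))
E
```

```text
now [0.1979 0.6448 0.2306] ydir 72.9 t 0.15 w 1.0 gf 0.0
(0.5, 0.4, 0.32) [-0.3606, -0.1456, -0.0892] [-0.08, 0.03, 32.94]
(0.62, 0.1, 0.33) [-0.5634, -0.3972, -0.0988] [-0.07, 0.05, 62.94]
(0.47, -0.28, 0.3) [-0.5315, -0.8044, -0.0683] [-0.06, 0.06, 80.94]
```

Request:
arm_command(commands=[-0.36,-0.146,-0.09,0,0,33,1,-0.36,-0.146,-0.09,0,0,33,1,-0.36,-0.146,-0.09,0,0,33,1,-0.36,-0.146,-0.09,0,0,33,1,-0.36,-0.146,-0.09,0,0,33,1,-0.36,-0.146,-0.09,0,0,33,1,-0.36,-0.146,-0.09,0,0,33,1,-0.36,-0.146,-0.09,0,0,33,1])

```text
t: 0.95
eef_pos: [0.5006, 0.3984, 0.3217]
tool_rot: [-0.0, 0.423, 0.906, -0.0]
contact_force: [-0.0, 0.4, -0.9]
gripper_width: 0.999
grasp_force: 0.0
```

```bash
python3 - <<'E'
from h import *
plan((.62,.1,.33,10),(.47,-.28,.30,-8))
E
```

```text
now [0.5006 0.3984 0.3217] ydir 39.9 t 0.95 w 0.999 gf 0.0
(0.62, 0.1, 0.33) [-0.3055, -0.1, -0.0083] [-0.01, 0.0, 29.93]
(0.47, -0.28, 0.3) [-0.5006, -0.4589, 0.0217] [-0.01, 0.0, 47.93]
```

Request:
arm_command(commands=[-0.3,-0.1,0,0,0,30,1,-0.3,-0.1,0,0,0,30,1,-0.3,-0.1,0,0,0,30,1,-0.3,-0.1,0,0,0,30,1,-0.3,-0.1,0,0,0,30,1,-0.3,-0.1,0,0,0,30,1,-0.5,-0.46,0.02,0,0,48,1,-0.5,-0.46,0.02,0,0,48,1])

```text
t: 1.75
eef_pos: [0.5756, 0.0245, 0.316]
tool_rot: [0.0, 0.753, 0.658, -0.0]
contact_force: [-0.2, -0.5, 0.7]
gripper_width: 0.997
grasp_force: 0.0
```

```bash
python3 - <<'E'
from h import *
plan((.47,-.28,.30,-8))
E
```

```text
now [0.5756 0.0245 0.316 ] ydir -7.6 t 1.75 w 0.997 gf 0.0
(0.47, -0.28, 0.3) [-0.3158, -0.0642, 0.0163] [-0.02, 0.05, 0.35]
```

Request:
arm_command(commands=[-0.316,-0.064,0.016,0,0,0,1,-0.316,-0.064,0.016,0,0,0,1,-0.316,-0.064,0.016,0,0,0,1,-0.316,-0.064,0.016,0,0,0,1,-0.316,-0.064,0.016,0,0,0,1,-0.316,-0.064,0.016,0,0,0,1,-0.316,-0.064,0.016,0,0,0,1,-0.316,-0.064,0.016,0,0,0,1])

```text
t: 2.55
eef_pos: [0.4699, -0.2827, 0.3006]
tool_rot: [0.0, 0.753, 0.658, -0.001]
contact_force: [-0.4, 0.1, 0.1]
gripper_width: 1.004
grasp_force: 0.0
```

```bash
python3 - <<'E'
from h import *
plan((.47,-.28,.30,-8))
a=shot('wrist','w1.png');
E
```

```text
now [ 0.4699 -0.2827  0.3006] ydir -7.7 t 2.55 w 1.004 gf 0.0
(0.47, -0.28, 0.3) [0.0027, -0.0003, 0.0006] [-0.02, 0.08, 0.32]
```

View pics/w1.png

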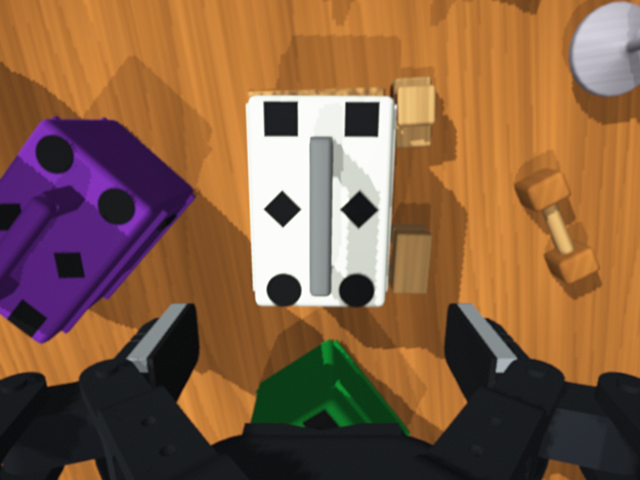

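The wrist view shows the handle from (321,137) to (320,296), the car at (414,105), the bridge at (411,260), and nothing in between.

```bash
python3 - <<'E'
from h import *
d=load('w1.png')
for n,uv,z in[('hT',(321,137),.166),('hB',(320,296),.166),('c1',(248,98),.12),('c2',(394,98),.12),('c3',(386,304),.12),('c4',(258,304),.12),('matTL',(249,93),.003),('matTR',(383,91),.003),('bridge TR',(431,228),.044),('bridge BR',(427,292),.044),('bridge BL',(392,292),.044),('carTL',(399,84),.042),('car TR',(434,83),.042),('car BR',(434,123),.042)]:
    print(n,onz(d,uv,z).round(4))
h=(onz(d,(321,137),.166)+onz(d,(320,296),.166))/2;print(h)
plan((h[0],h[1],.22,-7.5),(h[0],h[1],.144,-7.5))
E
```

```text
hT [ 0.4775 -0.2237  0.166 ]
hB [ 0.4619 -0.3342  0.166 ]
c1 [ 0.4272 -0.1898  0.12  ]
c2 [ 0.5346 -0.2042  0.12  ]
c3 [ 0.5134 -0.3686  0.12  ]
c4 [ 0.406  -0.3543  0.12  ]
matTL [ 0.4103 -0.176   0.003 ]
matTR [ 0.5442 -0.1921  0.003 ]
bridge TR [ 0.5732 -0.3289  0.044 ]
bridge BR [ 0.5649 -0.3968  0.044 ]
bridge BL [ 0.5288 -0.3919  0.044 ]
carTL [ 0.5536 -0.1899  0.042 ]
car TR [ 0.5855 -0.1931  0.042 ]
car BR [ 0.5831 -0.2286  0.042 ]
[ 0.46970225 -0.27896303  0.166     ]
now [ 0.4714 -0.2801  0.3005] ydir -7.5 t 2.6 w 0.998 gf 0.0
(np.float64(0.469702250351686), np.float64(-0.278963031325663), 0.22) [0.0009, -0.0018, 0.0805] [-0.02, 0.01, 0.02]
(np.float64(0.469702250351686), np.float64(-0.278963031325663), 0.144) [0.001, -0.0018, 0.1565] [-0.02, 0.01, 0.02]
```

Request:
arm_command(commands=[0.001,-0.002,0.05,0,0,0,1,0.001,-0.002,0.1,0,0,0,1,0.001,-0.002,0.14,0,0,0,1,0.001,-0.002,0.161,0,0,0,1,0.001,-0.002,0.161,0,0,0,0,0.001,-0.002,0.161,0,0,0,0,0.001,-0.002,0.161,0,0,0,0,0.001,-0.002,0.161,0,0,0,0], force=90)

```text
t: 3.4
eef_pos: [0.4718, -0.2775, 0.1411]
tool_rot: [0.001, 0.75, 0.661, 0.001]
contact_force: [-0.3, -0.1, -0.2]
gripper_width: 0.332
grasp_force: 0.0
```

Request:
arm_command(commands=[0,0,0,0,0,0,0,0,0,0,0,0,0,0,0,0,0,0,0,0,0,0,0,-0.01,0,0,0,0,0,0,-0.03,0,0,0,0])

```text
t: 3.9
eef_pos: [0.4694, -0.2763, 0.1688]
tool_rot: [-0.002, 0.75, 0.661, -0.001]
contact_force: [-0.0, 0.7, -4.1]
gripper_width: 0.174
grasp_force: 88.1
```

```bash
python3 - <<'E'
from h import *
plan((.469,-.279,.26,-7.5),(.47,-.06,.26,-1),(.47,-.06,.145,-1))
E
```

```text
now [ 0.4694 -0.2763  0.1688] ydir -7.2 t 3.9 w 0.174 gf 88.1
(0.469, -0.279, 0.26) [-0.0026, -0.0004, -0.0912] [-0.22, -0.06, 0.26]
(0.47, -0.06, 0.26) [0.2148, -0.027, -0.0909] [-0.21, -0.07, -6.24]
(0.47, -0.06, 0.145) [0.2147, -0.0265, 0.0241] [-0.21, -0.07, -6.24]
```

Request:
arm_command(commands=[0,0,-0.03,0,0,0,0,0,0,-0.06,0,0,0,0,0.025,-0.003,-0.06,0,0,0,0,0.06,-0.008,-0.06,0,0,0,0,0.1,-0.013,-0.06,0,0,0,0,0.14,-0.018,-0.06,0,0,0,0,0.18,-0.023,-0.06,0,0,0,0,0.205,-0.026,-0.06,0,0,0,0])

```text
t: 4.7
eef_pos: [0.4701, -0.0673, 0.2297]
tool_rot: [-0.001, 0.749, 0.662, 0.0]
contact_force: [0.7, -0.4, -5.1]
gripper_width: 0.171
grasp_force: 88.2
```

Request:
arm_command(commands=[0.01,-0.002,0,0,0,0,0,0.01,-0.002,0.03,0,0,0,0,0.01,-0.002,0.06,0,0,0,0,0.01,-0.002,0.075,0,0,0,0,0.01,-0.002,0.082,0,0,0,0,0.01,-0.002,0.086,0,0,0,0,0.01,-0.002,0.086,0,0,0,0])

```text
t: 5.4
eef_pos: [0.4703, -0.061, 0.1439]
tool_rot: [0.0, 0.751, 0.661, 0.0]
contact_force: [0.1, -0.9, -4.0]
gripper_width: 0.171
grasp_force: 88.4
```

```bash
python3 - <<'E'
from h import *
plan((.47,-.06,.139,-7));print(get_obs()['contact_force'])
E
```

```text
now [ 0.4703 -0.061   0.1439] ydir -7.3 t 5.4 w 0.171 gf 88.4
(0.47, -0.06, 0.139) [0.0009, -0.0004, 0.0049] [0.02, 0.01, -0.29]
[ 0.12358049 -0.90696407 -3.97331076]
```

Request:
arm_command(commands=[0,0,0.003,0,0,0,0,0,0,0.006,0,0,0,0,0,0,0.006,0,0,0,0])

```text
t: 5.7
eef_pos: [0.4704, -0.0605, 0.1378]
tool_rot: [0.0, 0.75, 0.661, 0.0]
contact_force: [-0.5, 0.3, -4.5]
gripper_width: 0.169
grasp_force: 88.4
```

Request:
arm_command(commands=[0,0,0.002,0,0,0,0,0,0,0.004,0,0,0,0,0,0,0.004,0,0,0,0])

```text
t: 6.0
eef_pos: [0.4709, -0.0604, 0.1377]
tool_rot: [-0.001, 0.751, 0.661, 0.002]
contact_force: [-18.2, 3.1, 51.9]
gripper_width: 0.171
grasp_force: 96.5
```

Request:
arm_command(commands=[0,0,-0.0035,0,0,0,0,0,0,-0.0035,0,0,0,0.6,0,0,-0.0035,0,0,0,1,0,0,-0.0035,0,0,0,1,0,0,-0.0035,0,0,0,1,0,0,-0.03,0,0,0,1,0,0,-0.08,0,0,0,1,0,0,-0.13,0,0,0,1])

```text
t: 6.8
eef_pos: [0.4692, -0.0608, 0.2643]
tool_rot: [-0.0, 0.751, 0.661, -0.001]
contact_force: [1.4, 0.3, -0.1]
gripper_width: 1.002
grasp_force: 0.0
```

```bash
python3 - <<'E'
from h import *
plan((.50,.1,.27,40),(.538,.170,.27,95.5))
d=shot('top','top1.png')
w=shot('wrist','w2.png')
cv2.imwrite('pics/c2.png',np.hstack([w['img'][:,:,::-1][::1],np.zeros((480,0,3),np.uint8)]))
cv2.imwrite('pics/c3.png',cv2.resize(d['img'][150:330,90:450,::-1],None,fx=2.2,fy=2.2))
E
```

```text
now [ 0.4692 -0.0608  0.2643] ydir -7.3 t 6.8 w 1.002 gf 0.0
(0.5, 0.1, 0.27) [0.1634, 0.0102, -0.006] [-0.18, 0.04, -47.29]
(0.538, 0.17, 0.27) [0.2377, 0.039, -0.0062] [-0.19, -0.06, -102.79]
```

View pics/c3.png

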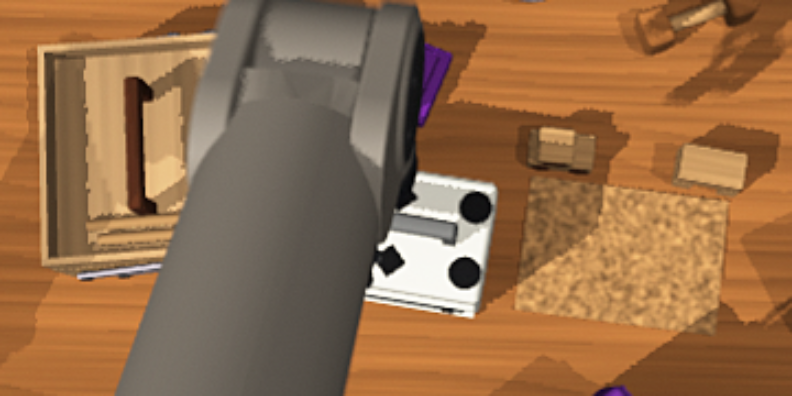

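The sorter stands aside and the mat is clear at crop corners (528,178), (730,198), (712,333), (516,308). The car (562,148) and bridge (712,167) stand beyond it.

```bash
python3 - <<'E'
from h import *
d=load('top1.png')
P=[onz(d,(u/2.2+90,v/2.2+150),.003) for u,v in[(528,178),(730,198),(712,333),(516,308)]]
for p in P: print(p.round(4))
print('matc',np.mean(P,0).round(4),np.degrees(np.arctan2(*(P[0]+P[3]-P[1]-P[2])[:2])))
E
```

```text
[ 0.5415 -0.1866  0.003 ]
[ 0.5267 -0.3908  0.003 ]
[ 0.3906 -0.3718  0.003 ]
[ 0.4102 -0.1775  0.003 ]
matc [ 0.4673 -0.2817  0.003 ] 4.933562895103396
```

Request:
arm_command(commands=[0,0,-0.03,0,0,-8,1,0.05,0.005,-0.05,0,0,-16,1,0.1,0.01,-0.05,0,0,-25,1,0.15,0.02,-0.05,0,0,-33,1,0.2,0.03,-0.05,0,0,-42,1,0.238,0.039,-0.05,0,0,-50,1,0.238,0.039,-0.05,0,0,-59,1,0.238,0.039,-0.05,0,0,-67,1])

```text
t: 7.7
eef_pos: [0.5387, 0.1726, 0.3122]
tool_rot: [-0.001, 0.256, 0.967, -0.001]
contact_force: [0.0, -0.5, 0.5]
gripper_width: 0.999
grasp_force: 0.0
```

Request:
arm_command(commands=[0,0,0,0,0,-35.8,1,0,0,0,0,0,-35.8,1,0,0,0,0,0,-35.8,1,0,0,0,0,0,-35.8,1,0,0,0,0,0,-35.8,1,0,0,0,0,0,-35.8,1])

```text
t: 8.3
eef_pos: [0.5387, 0.1705, 0.3131]
tool_rot: [-0.0, -0.047, 0.999, -0.0]
contact_force: [-0.3, 0.3, 0.5]
gripper_width: 1.0
grasp_force: 0.0
```

```bash
python3 - <<'E'
from h import *
plan((.538,.170,.27,95.5))
w=shot('wrist','w3.png')
E
```

```text
now [0.5387 0.1705 0.3131] ydir 95.4 t 8.3 w 1.0 gf 0.0
(0.538, 0.17, 0.27) [0.0007, -0.0005, 0.0431] [-0.01, -0.04, -0.12]
```

View pics/w3.png

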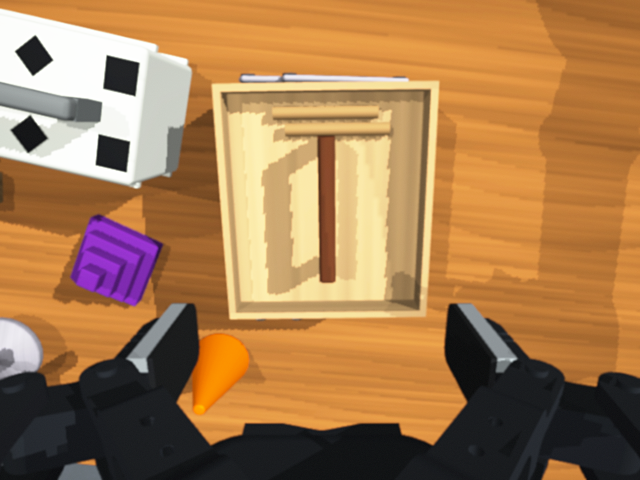

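The handle runs from (327,136) to (327,282), square with the tool.

```bash
python3 - <<'E'
from h import *
d=load('w3.png')
a=onz(d,(327,136),.126);b=onz(d,(327.5,282),.126);h=(a+b)/2;print(a,b,h)
for uv in[(213,85),(438,83),(426,316),(230,319)]: print(onz(d,uv,.104).round(4))
plan((h[0],h[1],.102,95.5))
# tray path in tool axes
y=np.array([-np.sin(np.radians(5.5)),np.cos(np.radians(5.5)),0])
for q in np.arange(0,2.45,.244): print(round(q,2),round(.105*(np.cos(.349)-np.cos(.349+q)),4),round(.105*(np.sin(.349+q)-np.sin(.349)),4))
E
```

```text
[0.47979686 0.16966303 0.126     ] [0.59962306 0.181923   0.126     ] [0.53970996 0.17579301 0.126     ]
[0.449  0.0749 0.104 ]
[0.4303 0.2546 0.104 ]
[0.6332 0.2776 0.104 ]
[0.6535 0.0964 0.104 ]
now [0.5388 0.1706 0.3132] ydir 95.4 t 8.35 w 1.002 gf 0.0
(np.float64(0.5397099578925105), np.float64(0.17579301439468853), 0.102) [-0.0016, 0.0051, 0.2112] [-0.01, -0.03, -0.15]
0.0 0.0 0.0
0.24 0.0116 0.0228
0.49 0.0284 0.0421
0.73 0.0493 0.0567
0.98 0.0731 0.0659
1.22 0.0985 0.0691
1.46 0.1239 0.066
1.71 0.1477 0.0569
1.95 0.1687 0.0423
2.2 0.1855 0.0231
2.44 0.1972 0.0004
```

Request:
arm_command(commands=[-0.001,0.005,0.05,0,0,-0.4,1,-0.001,0.005,0.1,0,0,-0.4,1,-0.001,0.005,0.15,0,0,-0.4,1,-0.001,0.005,0.19,0,0,-0.4,1,-0.001,0.005,0.212,0,0,-0.4,1,-0.001,0.005,0.212,0,0,-0.4,0.5,-0.001,0.005,0.212,0,0,-0.4,0,-0.001,0.005,0.212,0,0,-0.4,0], force=50)

```text
t: 9.15
eef_pos: [0.5407, 0.1762, 0.1033]
tool_rot: [0.001, -0.051, 0.999, 0.001]
contact_force: [0.4, -0.4, 0.1]
gripper_width: 0.51
grasp_force: 0.0
```

Request:
arm_command(commands=[0,0,0,0,0,0,0,0,0,0,0,0,0,0,0,0,0,0,0,0,0,0,0.002,-0.005,0,0,0,0])

```text
t: 9.55
eef_pos: [0.5401, 0.1764, 0.1071]
tool_rot: [0.001, -0.051, 0.999, -0.001]
contact_force: [4.0, -4.0, -5.4]
gripper_width: 0.149
grasp_force: 49.4
```

Request:
arm_command(commands=[0,0.003,-0.007,0,0,0,0,0,0.0096,-0.018,0,0,0,0,0,0.0175,-0.0275,0,0,0,0,0,0.0264,-0.037,0,0,0,0,0,0.036,-0.045,0,0,0,0,0,0.0473,-0.052,0,0,0,0,0,0.0585,-0.057,0,0,0,0,0,0.071,-0.061,0,0,0,0])

```text
t: 10.35
eef_pos: [0.5326, 0.2461, 0.1688]
tool_rot: [0.001, -0.051, 0.999, -0.001]
contact_force: [1.5, -5.8, -0.4]
gripper_width: 0.152
grasp_force: 50.1
```

Request:
arm_command(commands=[0,0.0125,-0.0025,0,0,0,0,0,0.0254,-0.003,0,0,0,0,0,0.038,-0.002,0,0,0,0,0,0.0508,0,0,0,0,0,0,0.063,0.004,0,0,0,0,0,0.0746,0.009,0,0,0,0,0,0.0855,0.0155,0,0,0,0,0,0.0956,0.0236,0,0,0,0])

```text
t: 11.15
eef_pos: [0.522, 0.3447, 0.1436]
tool_rot: [0.0, -0.052, 0.999, 0.0]
contact_force: [0.9, -2.2, 1.2]
gripper_width: 0.151
grasp_force: 50.2
```

Request:
arm_command(commands=[0,0.009,0.009,0,0,0,0,0,0.0168,0.019,0,0,0,0,0,0.0235,0.03,0,0,0,0,0,0.028,0.041,0,0,0,0,0,0.028,0.041,0,0,0,0])

```text
t: 11.65
eef_pos: [0.5192, 0.3711, 0.1032]
tool_rot: [-0.0, -0.052, 0.999, -0.0]
contact_force: [-1.1, -2.7, 7.7]
gripper_width: 0.155
grasp_force: 51.2
```

Request:
arm_command(commands=[0,0,0,0,0,0,0.5,0,0,0,0,0,0,1,0,0,0,0,0,0,1,0,0,-0.03,0,0,0,1,0,0,-0.08,0,0,0,1,0,0,-0.13,0,0,8,1,0,0,-0.17,0,0,16,1,0,-0.02,-0.18,0,0,25,1])

```text
t: 12.45
eef_pos: [0.5217, 0.3557, 0.288]
tool_rot: [0.002, 0.163, 0.987, 0.004]
contact_force: [0.7, 0.8, 0.4]
gripper_width: 0.996
grasp_force: 0.0
```

```bash
python3 - <<'E'
from h import *
plan((.57,.0,.30,20),(.57,-.21,.28,-6))
d=load('top1.png')
# toys from top1 (crop->full): car cabin top, bridge top face
for n,pts,z in[('car',[(541,129),(573,129),(574,153),(541,153)],.042),('bridge',[(682,144),(748,153),(745,190),(677,181)],.044)]:
    P=[onz(d,(u/2.2+90,v/2.2+150),z) for u,v in pts];print(n,np.round(P,3).tolist(),np.mean(P,0).round(4))
E
```

```text
now [0.5217 0.3557 0.288 ] ydir 71.3 t 12.45 w 0.996 gf 0.0
(0.57, 0.0, 0.3) [-0.16, -0.3213, -0.0143] [0.52, -0.08, 51.27]
(0.57, -0.21, 0.28) [-0.2274, -0.5203, 0.0042] [0.51, -0.2, 77.27]
car [[0.583, -0.197, 0.042], [0.584, -0.228, 0.042], [0.56, -0.23, 0.042], [0.559, -0.197, 0.042]] [ 0.5716 -0.2131  0.042 ]
bridge [[0.572, -0.335, 0.044], [0.564, -0.4, 0.044], [0.527, -0.397, 0.044], [0.535, -0.33, 0.044]] [ 0.5495 -0.3655  0.044 ]
```

Request:
arm_command(commands=[-0.16,-0.32,-0.014,0,0,51,1,-0.16,-0.32,-0.014,0,0,51,1,-0.16,-0.32,-0.014,0,0,51,1,-0.16,-0.32,-0.014,0,0,51,1,-0.16,-0.32,-0.014,0,0,51,1,-0.16,-0.32,-0.014,0,0,51,1,-0.16,-0.32,-0.014,0,0,60,1,-0.227,-0.52,0,0.5,0,69,1])

```text
t: 13.25
eef_pos: [0.5698, -0.0466, 0.2941]
tool_rot: [-0.0, 0.689, 0.724, -0.003]
contact_force: [0.3, -0.0, 0.1]
gripper_width: 0.997
grasp_force: 0.0
```

```bash
python3 - <<'E'
from h import *
plan((.565,-.25,.29,-6.5))
E
```

```text
now [ 0.5698 -0.0466  0.2941] ydir 2.8 t 13.25 w 0.997 gf 0.0
(0.565, -0.25, 0.29) [-0.2029, -0.0149, 0.0049] [-0.24, 0.24, 9.34]
```

Request:
arm_command(commands=[-0.203,-0.015,0.005,-0.24,0.24,9.3,1,-0.203,-0.015,0.005,-0.24,0.24,9.3,1,-0.203,-0.015,0.005,-0.24,0.24,9.3,1,-0.203,-0.015,0.005,-0.24,0.24,9.3,1,-0.203,-0.015,0.005,-0.24,0.24,9.3,1,-0.203,-0.015,0.005,-0.24,0.24,9.3,1])

```text
t: 13.85
eef_pos: [0.5647, -0.2502, 0.2891]
tool_rot: [-0.001, 0.745, 0.667, -0.001]
contact_force: [0.2, 0.3, 0.3]
gripper_width: 1.002
grasp_force: 0.0
```

```bash
python3 - <<'E'
from h import *
plan((.565,-.25,.29,-6.5))
shot('wrist','w4.png')
E
```

```text
now [ 0.5647 -0.2502  0.2891] ydir -6.4 t 13.85 w 1.002 gf 0.0
(0.565, -0.25, 0.29) [0.0002, 0.0003, -0.0009] [-0.13, 0.05, 0.15]
```

View pics/w4.png

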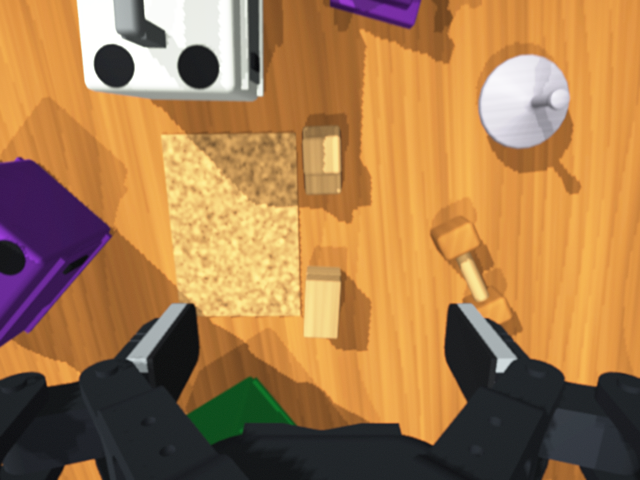

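Car cabin at (322,157), bridge top at (322,308), mat corners at (162,133), (294,132), (300,315), (179,316).

```bash
python3 - <<'E'
from h import *
d=load('w4.png')
for n,pts,z in[('car',[(304,139),(341,139),(341,174),(304,174)],.042),('bridge',[(306,279),(342,279),(338,338),(303,338)],.044),('mat',[(162,133),(294,132),(300,315),(179,316)],.003)]:
    P=np.array([onz(d,uv,z) for uv in pts]);e=P[0]+P[1]-P[2]-P[3];print(n,P.round(3).tolist(),P.mean(0).round(4),'ydir yaw',np.degrees(np.arctan2(-e[0],e[1])))
    c=P.mean(0);plan((c[0],c[1],.2,-6.5))
E
```

```text
car [[0.554, -0.194, 0.042], [0.588, -0.198, 0.042], [0.585, -0.23, 0.042], [0.55, -0.226, 0.042]] [ 0.5692 -0.2121  0.042 ] ydir yaw -6.253290603667218
now [ 0.5655 -0.2479  0.289 ] ydir -6.2 t 13.9 w 1.001 gf 0.0
(np.float64(0.5692143623612281), np.float64(-0.21207981654662356), 0.2) [0.036, 0.0, 0.089] [-0.13, -0.01, 0.35]
bridge [[0.54, -0.329, 0.044], [0.575, -0.333, 0.044], [0.565, -0.398, 0.044], [0.529, -0.394, 0.044]] [ 0.5523 -0.3637  0.044 ] ydir yaw -9.37144438001732
now [ 0.5655 -0.2479  0.289 ] ydir -6.2 t 13.9 w 1.001 gf 0.0
(np.float64(0.5523110418387454), np.float64(-0.36371880080602714), 0.2) [-0.1165, -0.0005, 0.0889] [-0.13, -0.01, 0.35]
mat [[0.41, -0.173, 0.003], [0.543, -0.188, 0.003], [0.524, -0.387, 0.003], [0.387, -0.374, 0.003]] [ 0.4663 -0.2806  0.003 ] ydir yaw -5.988843176034969
now [ 0.5655 -0.2479  0.289 ] ydir -6.2 t 13.9 w 1.001 gf 0.0
(np.float64(0.46629866369770734), np.float64(-0.28060493124237), 0.2) [-0.0431, -0.0949, 0.0892] [-0.13, -0.01, 0.35]
```

Request:
arm_command(commands=[0.036,0.001,0.05,0,0,0,1,0.036,0.001,0.1,0,0,0,1,0.036,0.001,0.15,0,0,0,1,0.036,0.001,0.2,0,0,0,1,0.036,0.001,0.25,0,0,0,1,0.036,0.001,0.277,0,0,0,1,0.036,0.001,0.277,0,0,0,0,0.036,0.001,0.277,0,0,0,0], force=50)

```text
t: 14.7
eef_pos: [0.5705, -0.2113, 0.0129]
tool_rot: [-0.001, 0.743, 0.669, -0.001]
contact_force: [0.2, -0.8, 0.9]
gripper_width: 0.693
grasp_force: 0.0
```

Request:
arm_command(commands=[0,0,0,0,0,0,0,0,0,0,0,0,0,0,0,0,0,0,0,0,0,0,0,-0.03,0,0,0,0,0,0,-0.08,0,0,0,0,0,0,-0.13,0,0,0,0,0,0,-0.18,0,0,0,0,0,0,-0.23,0,0,0,0])

```text
t: 15.5
eef_pos: [0.57, -0.2129, 0.2458]
tool_rot: [0.0, 0.744, 0.668, -0.0]
contact_force: [0.5, -0.8, -0.6]
gripper_width: 0.41
grasp_force: 50.6
```

```bash
python3 - <<'E'
from h import *
plan((.503,.171,.24,5.8),(.503,.171,.03,5.8))
E
```

```text
now [ 0.57   -0.2129  0.2458] ydir -6.2 t 15.5 w 0.41 gf 50.6
(0.503, 0.171, 0.24) [0.3745, -0.1078, 0.0057] [0.01, 0.01, -11.96]
(0.503, 0.171, 0.03) [0.3745, -0.1078, 0.2157] [0.01, 0.01, -11.96]
```

Request:
arm_command(commands=[0.04,-0.01,0,0,0,-2,0,0.085,-0.025,0,0,0,-4,0,0.135,-0.04,0,0,0,-6,0,0.185,-0.055,0,0,0,-8,0,0.235,-0.07,0,0,0,-10,0,0.285,-0.083,0,0,0,-12,0,0.335,-0.096,0,0,0,-12,0,0.374,-0.108,0,0,0,-12,0])

```text
t: 16.3
eef_pos: [0.5026, 0.1718, 0.2439]
tool_rot: [-0.001, 0.67, 0.742, 0.001]
contact_force: [0.4, 0.4, -0.7]
gripper_width: 0.412
grasp_force: 56.3
```

Request:
arm_command(commands=[0,0,0,0,0,0,0,0,0,0.05,0,0,0,0,0,0,0.1,0,0,0,0,0,0,0.15,0,0,0,0,0,0,0.19,0,0,0,0,0,0,0.215,0,0,0,0,0,0,0.219,0,0,0,0,0,0,0.219,0,0,0,0])

```text
t: 17.1
eef_pos: [0.5027, 0.1693, 0.0238]
tool_rot: [-0.001, 0.67, 0.742, -0.001]
contact_force: [-0.1, 1.0, -0.7]
gripper_width: 0.413
grasp_force: 57.5
```

Request:
arm_command(commands=[0,0,0.001,0,0,0,0.6,0,0,0.001,0,0,0,0.6,0,0,0.001,0,0,0,0.6,0,0,-0.03,0,0,0,0.6,0,0,-0.08,0,0,0,0.6,0,0,-0.13,0,0,0,0.8,0,0,-0.18,0,0,0,1,0,0,-0.23,0,0,0,1])

```text
t: 17.9
eef_pos: [0.5027, 0.1696, 0.2557]
tool_rot: [-0.0, 0.67, 0.742, -0.0]
contact_force: [0.7, 0.9, 0.2]
gripper_width: 0.998
grasp_force: 0.0
```

```bash
python3 - <<'E'
from h import *
plan((.553,-.12,.25,-3),(.553,-.36,.25,-9))
E
```

```text
now [0.5027 0.1696 0.2557] ydir 5.9 t 17.9 w 0.998 gf 0.0
(0.553, -0.12, 0.25) [-0.2932, 0.0205, 0.0057] [-0.07, 0.0, 8.86]
(0.553, -0.36, 0.25) [-0.532, -0.004, 0.0057] [-0.07, 0.0, 14.86]
```

Request:
arm_command(commands=[-0.293,0.02,0,0,0,9,1,-0.293,0.02,0,0,0,9,1,-0.293,0.02,0,0,0,9,1,-0.293,0.02,0,0,0,9,1,-0.293,0.02,0,0,0,9,1,-0.293,0.02,0,0,0,9,1,-0.532,-0.004,0.005,0,0,15,1,-0.532,-0.004,0.005,0,0,15,1])

```text
t: 18.7
eef_pos: [0.5532, -0.221, 0.2516]
tool_rot: [-0.0, 0.762, 0.648, -0.001]
contact_force: [0.7, 0.2, -1.0]
gripper_width: 0.995
grasp_force: 0.0
```

Request:
arm_command(commands=[-0.12,-0.006,0,0,0,0,1,-0.12,-0.006,0,0,0,0,1,-0.12,-0.006,0,0,0,0,1,-0.12,-0.006,0,0,0,0,1])

```text
t: 19.1
eef_pos: [0.5257, -0.3416, 0.2522]
tool_rot: [0.001, 0.763, 0.646, -0.001]
contact_force: [-0.0, -0.3, 0.4]
gripper_width: 1.001
grasp_force: 0.0
```

```bash
python3 - <<'E'
from h import *
plan((.5523,-.3637,.25,-8.5))
w=shot('wrist','w5.png')
t=shot('top','top2.png')
cv2.imwrite('pics/c5.png',np.hstack([cv2.resize(w['img'],(400,300))[:,:,::-1],cv2.resize(t['img'][140:320,40:280],(400,300))[:,:,::-1]]))
E
```

```text
now [ 0.5257 -0.3416  0.2522] ydir -9.5 t 19.1 w 1.001 gf 0.0
(0.5523, -0.3637, 0.25) [-0.0174, 0.0299, 0.0022] [-0.06, 0.17, -1.02]
```

View pics/c5.png

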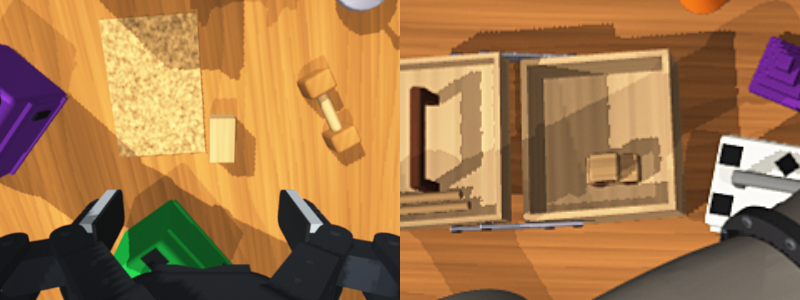

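The car lies in the compartment, the tray is open, and the bridge top is at about (222,139) in the wrist half.

```bash
python3 - <<'E'
from h import *
d=load('w5.png');im=d['img'][170:275,310:400,::-1]
P=np.array([onz(d,(u*1.6,v*1.6),.044) for u,v in[(210,117),(236,117),(233.5,162),(209,162)]]);print(P.round(3).tolist());c=P.mean(0);print(c)
plan((c[0],c[1],.25,-8.5),(c[0],c[1],.013,-8.5))
E
```

```text
[[0.54, -0.328, 0.044], [0.575, -0.334, 0.044], [0.563, -0.397, 0.044], [0.529, -0.392, 0.044]]
[ 0.55168498 -0.3629139   0.044     ]
now [ 0.5281 -0.3368  0.2515] ydir -9.2 t 19.2 w 1.002 gf 0.0
(np.float64(0.5516849762501583), np.float64(-0.36291389665180507), 0.25) [-0.0221, 0.0274, 0.0015] [-0.08, 0.0, -0.66]
(np.float64(0.5516849762501583), np.float64(-0.36291389665180507), 0.013) [-0.022, 0.0277, 0.2385] [-0.08, 0.0, -0.66]
```

Request:
arm_command(commands=[-0.022,0.028,0.05,0,0,-0.7,1,-0.022,0.028,0.1,0,0,-0.7,1,-0.022,0.028,0.15,0,0,-0.7,1,-0.022,0.028,0.15,0,0,-0.7,1,-0.022,0.028,0.15,0,0,-0.7,1])

```text
t: 19.7
eef_pos: [0.5521, -0.361, 0.1004]
tool_rot: [-0.002, 0.756, 0.654, -0.001]
contact_force: [0.9, 1.1, 0.1]
gripper_width: 0.999
grasp_force: 0.0
```

```bash
python3 - <<'E'
from h import *
plan((.5517,-.3633,.016,-8.5))
E
```

```text
now [ 0.5521 -0.361   0.1004] ydir -8.3 t 19.7 w 0.999 gf 0.0
(0.5517, -0.3633, 0.016) [-0.0024, 0.0003, 0.0844] [-0.26, -0.05, 0.2]
```

Request:
arm_command(commands=[-0.002,0,0.05,0,0,0,1,-0.002,0,0.084,0,0,0,1,-0.002,0,0.084,0,0,0,0.5,-0.002,0,0.084,0,0,0,0,-0.002,0,0.084,0,0,0,0,-0.002,0,0.084,0,0,0,0,-0.002,0,0.084,0,0,0,0,-0.002,0,0.06,0,0,0,0], force=50)

```text
t: 20.5
eef_pos: [0.5513, -0.3644, 0.0416]
tool_rot: [-0.001, 0.757, 0.653, -0.001]
contact_force: [0.3, -0.2, -1.2]
gripper_width: 0.411
grasp_force: 50.2
```

Request:
arm_command(commands=[0,0,-0.05,0,0,0,0,0,0,-0.1,0,0,0,0,0,0,-0.15,0,0,0,0,0,0,-0.2,0,0,0,0,0,0,-0.21,0,0,0,0])

```text
t: 21.0
eef_pos: [0.5539, -0.3682, 0.2602]
tool_rot: [0.005, 0.757, 0.653, 0.001]
contact_force: [-0.5, 0.2, -1.2]
gripper_width: 0.416
grasp_force: 50.3
```

```bash
python3 - <<'E'
from h import *
plan((.578,.179,.24,5.8))
E
```

```text
now [ 0.5539 -0.3682  0.2602] ydir -8.5 t 21.0 w 0.416 gf 50.3
(0.578, 0.179, 0.24) [0.5448, -0.0571, 0.017] [0.54, 0.35, -14.29]
```

Request:
arm_command(commands=[0.05,-0.005,0,0,0,-2,0,0.1,-0.01,0,0,0,-4,0,0.15,-0.015,0,0,0,-6,0,0.2,-0.02,0,0,0,-8,0,0.25,-0.025,0,0,0,-10,0,0.3,-0.03,0,0,0,-12,0,0.35,-0.035,0,0,0,-14,0,0.4,-0.042,0,0,0,-14,0])

```text
t: 21.8
eef_pos: [0.569, 0.0363, 0.2525]
tool_rot: [-0.0, 0.672, 0.741, 0.0]
contact_force: [1.2, 0.1, -0.6]
gripper_width: 0.413
grasp_force: 50.3
```

```bash
python3 - <<'E'
from h import *
plan((.578,.179,.24,5.8))
E
```

```text
now [0.569  0.0363 0.2525] ydir 5.6 t 21.8 w 0.413 gf 50.3
(0.578, 0.179, 0.24) [0.1412, 0.0229, 0.0126] [0.02, -0.04, -0.2]
```

Request:
arm_command(commands=[0.05,0.008,0,0,0,0,0,0.1,0.016,0,0,0,0,0,0.141,0.023,0,0,0,0,0,0.141,0.023,0.05,0,0,0,0,0.141,0.023,0.1,0,0,0,0,0.141,0.023,0.15,0,0,0,0,0.141,0.023,0.2,0,0,0,0,0.141,0.023,0.222,0,0,0,0])

```text
t: 22.6
eef_pos: [0.575, 0.1765, 0.0265]
tool_rot: [-0.002, 0.672, 0.741, -0.003]
contact_force: [-30.1, -3.5, 87.4]
gripper_width: 0.413
grasp_force: 65.0
```

```bash
python3 - <<'E'
from h import *
plan((.578,.179,.027,5.8));print(get_obs()['contact_force'])
E
```

```text
now [0.575  0.1765 0.0265] ydir 5.6 t 22.6 w 0.413 gf 65.0
(0.578, 0.179, 0.027) [0.0022, 0.0032, -0.0005] [-0.44, 0.05, -0.22]
[-30.06764357  -3.48543671  87.40445434]
```

Request:
arm_command(commands=[0,0,-0.004,0,0,0,0,0,0,-0.004,0,0,0,0.6,0,0,-0.004,0,0,0,0.6,0,0,-0.004,0,0,0,0.6,0,0,-0.04,0,0,0,0.6,0,0,-0.09,0,0,0,0.6,0,0,-0.14,0,0,0,0.8,0,0,-0.19,0,0,0,1])

```text
t: 23.4
eef_pos: [0.5779, 0.1768, 0.2215]
tool_rot: [-0.0, 0.672, 0.741, -0.001]
contact_force: [0.2, -0.3, 0.6]
gripper_width: 0.915
grasp_force: 0.0
```

```bash
python3 - <<'E'
from h import *
plan((.5195,.3705,.26,95.8))
E
```

```text
now [0.5779 0.1768 0.2215] ydir 5.6 t 23.4 w 0.915 gf 0.0
(0.5195, 0.3705, 0.26) [0.1984, -0.0395, -0.0385] [-0.07, -0.06, -90.24]
```

Now to the open tray's handle, turning while moving.

Request:
arm_command(commands=[0.04,-0.008,-0.02,0,0,-8.5,1,0.08,-0.016,-0.039,0,0,-17,1,0.12,-0.024,-0.039,0,0,-25,1,0.16,-0.032,-0.039,0,0,-34,1,0.198,-0.0395,-0.039,0,0,-42,1,0.198,-0.0395,-0.039,0,0,-51,1,0.198,-0.0395,-0.039,0,0,-59,1,0.198,-0.0395,-0.039,0,0,-68,1])

```text
t: 24.2
eef_pos: [0.5195, 0.3705, 0.2586]
tool_rot: [-0.001, 0.143, 0.99, -0.0]
contact_force: [0.1, -0.5, 1.2]
gripper_width: 0.994
grasp_force: 0.0
```

Request:
arm_command(commands=[0,0,0,0,0,-22.3,1,0,0,0,0,0,-22.3,1,0,0,0,0,0,-22.3,1,0,0,0,0,0,-22.3,1,0,0,0,0,0,-22.3,1])

```text
t: 24.7
eef_pos: [0.5198, 0.3701, 0.2585]
tool_rot: [-0.001, -0.046, 0.999, -0.0]
contact_force: [-0.4, 0.6, -0.6]
gripper_width: 0.999
grasp_force: 0.0
```

```bash
python3 - <<'E'
from h import *
plan((.5193,.3711,.1035,95.8))
w=shot('wrist','w6.png');t=shot('top','top3.png')
cv2.imwrite('pics/c6.png',np.hstack([cv2.resize(w['img'],(400,300))[:,:,::-1],cv2.resize(t['img'][140:380,90:410],(400,300))[:,:,::-1]]))
E
```

```text
now [0.5198 0.3701 0.2585] ydir 95.3 t 24.7 w 0.999 gf 0.0
(0.5193, 0.3711, 0.1035) [0.0002, 0.0011, 0.155] [0.0, -0.08, -0.49]
```

View pics/c6.png

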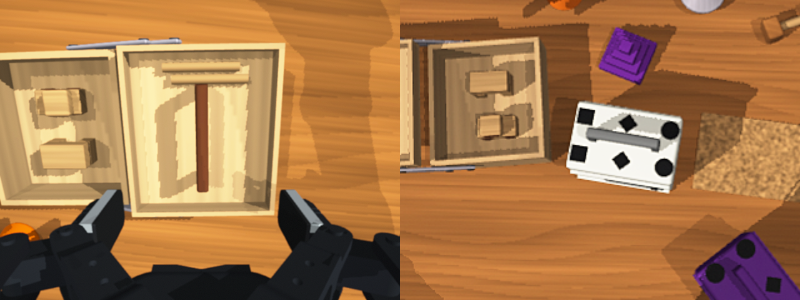

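Both toys lie in the compartment (right half: (490,82) and (496,126)). The handle at (202,137) in the left half is under the fingers.

Request:
arm_command(commands=[0,0.001,0.05,0,0,-0.5,1,0,0.001,0.1,0,0,-0.5,1,0,0.001,0.14,0,0,-0.5,1,0,0.001,0.155,0,0,-0.5,1,0,0.001,0.155,0,0,-0.5,0.5,0,0.001,0.155,0,0,-0.5,0,0,0.001,0.155,0,0,-0.5,0,0,0.001,0.155,0,0,-0.5,0], force=50)

```text
t: 25.6
eef_pos: [0.5205, 0.372, 0.1054]
tool_rot: [0.001, -0.052, 0.999, 0.001]
contact_force: [0.1, 0.3, -0.7]
gripper_width: 0.33
grasp_force: 0.0
```

Request:
arm_command(commands=[0,0,0,0,0,0,0,0,0,0,0,0,0,0,0,0,0,0,0,0,0,0,-0.004,-0.01,0,0,0,0,0,-0.0117,-0.0225,0,0,0,0,0,-0.0195,-0.032,0,0,0,0,0,-0.0285,-0.042,0,0,0,0])

```text
t: 26.3
eef_pos: [0.523, 0.3441, 0.1461]
tool_rot: [0.0, -0.053, 0.999, 0.001]
contact_force: [4.3, 3.8, -8.6]
gripper_width: 0.152
grasp_force: 48.8
```

Request:
arm_command(commands=[0,-0.01,-0.008,0,0,0,0,0,-0.021,-0.0147,0,0,0,0,0,-0.033,-0.02,0,0,0,0,0,-0.0448,-0.024,0,0,0,0,0,-0.0575,-0.0262,0,0,0,0,0,-0.0702,-0.027,0,0,0,0,0,-0.083,-0.0262,0,0,0,0,0,-0.0956,-0.024,0,0,0,0])

```text
t: 27.1
eef_pos: [0.5333, 0.2485, 0.171]
tool_rot: [0.0, -0.052, 0.999, 0.001]
contact_force: [0.6, 3.2, 2.8]
gripper_width: 0.15
grasp_force: 50.2
```

Request:
arm_command(commands=[0,-0.0123,0.004,0,0,0,0,0,-0.0239,0.0093,0,0,0,0,0,-0.0345,0.016,0,0,0,0,0,-0.0447,0.024,0,0,0,0,0,-0.0537,0.033,0,0,0,0,0,-0.0614,0.0432,0,0,0,0,0,-0.0679,0.054,0,0,0,0,0,-0.0729,0.065,0,0,0,0])

```text
t: 27.9
eef_pos: [0.5413, 0.1746, 0.1038]
tool_rot: [0.0, -0.052, 0.999, -0.0]
contact_force: [-3.5, 8.6, 51.6]
gripper_width: 0.15
grasp_force: 58.7
```

Request:
arm_command(commands=[0,0,0.001,0,0,0,0,0,0,0.001,0,0,0,0])

```text
t: 28.1
eef_pos: [0.5412, 0.1749, 0.1046]
tool_rot: [0.0, -0.052, 0.999, 0.0]
contact_force: [0.1, -2.0, 16.6]
gripper_width: 0.152
grasp_force: 52.4
```

Request:
arm_command(commands=[0,0,0,0,0,0,0.5,0,0,0,0,0,0,1,0,0,0,0,0,0,1,0,0,-0.04,0,0,0,1,0,0,-0.09,0,0,0,1,0,0,-0.14,0,0,8,1,0,0,-0.18,0,0,16,1,0,-0.02,-0.18,0,0,25,1])

```text
t: 28.9
eef_pos: [0.5444, 0.159, 0.2884]
tool_rot: [0.002, 0.162, 0.987, 0.003]
contact_force: [0.5, -0.1, -0.2]
gripper_width: 1.002
grasp_force: 0.0
```

```bash
python3 - <<'E'
from h import *
plan((.47,-.061,.28,-7.3))
E
```

```text
now [0.5444 0.159  0.2884] ydir 71.3 t 28.9 w 1.002 gf 0.0
(0.47, -0.061, 0.28) [-0.0, -0.2323, 0.0069] [0.46, -0.08, 78.61]
```

Request:
arm_command(commands=[0,-0.04,0,0,0,8,1,0,-0.08,0,0,0,17,1,0,-0.12,0,0,0,25,1,0,-0.16,0,0,0,34,1,0,-0.2,0,0,0,42,1,0,-0.232,0,0,0,51,1,0,-0.232,0,0,0,59,1,0,-0.232,0,0,0,68,1])

```text
t: 29.7
eef_pos: [0.467, -0.0654, 0.2829]
tool_rot: [-0.001, 0.686, 0.727, -0.001]
contact_force: [-0.1, 1.2, 1.2]
gripper_width: 1.001
grasp_force: 0.0
```

Request:
arm_command(commands=[0,0,0,0,0,11,1,0,0,0,0,0,11,1,0,0,0,0,0,11,1,0,0,0,0,0,11,1])

```text
t: 30.1
eef_pos: [0.4677, -0.0643, 0.283]
tool_rot: [-0.001, 0.75, 0.662, -0.001]
contact_force: [0.0, -0.3, -0.6]
gripper_width: 1.001
grasp_force: 0.0
```

```bash
python3 - <<'E'
from h import *
plan((.47,-.061,.28,-7.3))
w=shot('wrist','w7.png');s=shot('scene','s2.png')
cv2.imwrite('pics/c7.png',np.hstack([cv2.resize(w['img'],(400,300))[:,:,::-1],cv2.resize(s['img'],(400,300))[:,:,::-1]]))
E
```

```text
now [ 0.4677 -0.0643  0.283 ] ydir -7.1 t 30.1 w 1.001 gf 0.0
(0.47, -0.061, 0.28) [0.0035, 0.0019, 0.003] [-0.16, 0.05, 0.18]
```

View pics/c7.png

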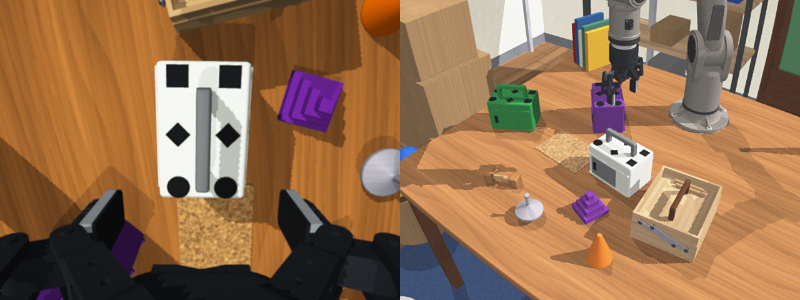

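The tray is shut. The sorter's handle runs from (204,88) to (203,191) in the half-size wrist view.

```bash
python3 - <<'E'
from h import *
d=load('w7.png')
a=onz(d,(204*1.6,88*1.6),.163);b=onz(d,(203*1.6,191*1.6),.163);e=a-b;print(a,b,(a+b)/2,'yaw',np.degrees(np.arctan2(-e[0],e[1])))
h=(a+b)/2;plan((h[0],h[1],.137,-7.3),(.4665,-.2806,.14,-6))
E
```

```text
[ 0.4775216  -0.00732847  0.163     ] [ 0.46318904 -0.11694034  0.163     ] [ 0.47035532 -0.0621344   0.163     ] yaw -7.449580726838083
now [ 0.4679 -0.0644  0.2832] ydir -7.2 t 30.2 w 1.001 gf 0.0
(np.float64(0.4703553240261133), np.float64(-0.0621344049946752), 0.137) [0.0026, 0.0025, 0.1462] [-0.13, 0.05, 0.15]
(0.4665, -0.2806, 0.14) [-0.2146, 0.0259, 0.1433] [-0.13, 0.04, -1.15]
```

Request:
arm_command(commands=[0.003,0.002,0.05,0,0,0,1,0.003,0.002,0.1,0,0,0,1,0.003,0.002,0.13,0,0,0,1,0.003,0.002,0.145,0,0,0,1,0.003,0.002,0.145,0,0,0,0.5,0.003,0.002,0.145,0,0,0,0,0.003,0.002,0.145,0,0,0,0,0.003,0.002,0.145,0,0,0,0], force=90)

```text
t: 31.0
eef_pos: [0.4711, -0.0617, 0.1396]
tool_rot: [0.0, 0.75, 0.661, 0.0]
contact_force: [-0.6, -0.4, 0.6]
gripper_width: 0.328
grasp_force: 0.0
```

Request:
arm_command(commands=[0,0,0,0,0,0,0,0,0,0,0,0,0,0,0,0,0,0,0,0,0,0,0,-0.02,0,0,0,0,0,0,-0.05,0,0,0,0,0,0,-0.07,0,0,0,0,0,0,-0.07,0,0,0,0])

```text
t: 31.7
eef_pos: [0.4718, -0.0618, 0.2106]
tool_rot: [0.001, 0.75, 0.661, 0.001]
contact_force: [1.3, 0.5, -4.4]
gripper_width: 0.165
grasp_force: 88.9
```

```bash
python3 - <<'E'
from h import *
plan((.4665,-.2806,.21,-6.3))
E
```

```text
now [ 0.4718 -0.0618  0.2106] ydir -7.2 t 31.7 w 0.165 gf 88.9
(0.4665, -0.2806, 0.21) [-0.2178, 0.0222, 0.0003] [0.17, -0.07, -0.91]
```

Request:
arm_command(commands=[-0.03,0.003,0,0,0,-0.5,0,-0.07,0.007,0,0,0,-1,0,-0.11,0.011,0,0,0,-1,0,-0.15,0.015,0,0,0,-1,0,-0.19,0.019,0,0,0,-1,0,-0.218,0.022,0,0,0,-1,0,-0.218,0.022,0.03,0,0,-1,0,-0.218,0.022,0.05,0,0,-1,0])

```text
t: 32.5
eef_pos: [0.4632, -0.2812, 0.1559]
tool_rot: [-0.001, 0.745, 0.667, -0.001]
contact_force: [0.7, 1.1, -4.7]
gripper_width: 0.171
grasp_force: 88.9
```

Request:
arm_command(commands=[0,0,0.008,0,0,0,0,0,0,0.014,0,0,0,0,0,0,0.014,0,0,0,0,0,0,0.014,0,0,0,0])

```text
t: 32.9
eef_pos: [0.4652, -0.2809, 0.1451]
tool_rot: [0.0, 0.744, 0.668, -0.001]
contact_force: [0.4, -0.4, -5.2]
gripper_width: 0.167
grasp_force: 88.9
```

Request:
arm_command(commands=[0,0,0.0015,0,0,0,0,0,0,0.003,0,0,0,0,0,0,0.003,0,0,0,0])

```text
t: 33.2
eef_pos: [0.4651, -0.2809, 0.1424]
tool_rot: [-0.0, 0.744, 0.668, -0.0]
contact_force: [-2.4, 2.7, 2.8]
gripper_width: 0.17
grasp_force: 90.0
```

Contact made (weight taken by the mat); release and rise.

Request:
arm_command(commands=[0,0,0,0,0,0,0.5,0,0,0,0,0,0,1,0,0,0,0,0,0,1,0,0,0,0,0,0,1,0,0,-0.04,0,0,0,1,0,0,-0.09,0,0,0,1,0,0,-0.14,0,0,0,1,0,0,-0.17,0,0,0,1])

```text
t: 34.0
eef_pos: [0.4657, -0.2819, 0.3153]
tool_rot: [0.001, 0.745, 0.667, 0.0]
contact_force: [0.7, -0.7, -0.5]
gripper_width: 1.003
grasp_force: 0.0
```

Request:
arm_command(commands=[0.25,0.08,-0.02,0,0,0,1,0.25,0.08,-0.02,0,0,0,1,0.25,0.08,-0.02,0,0,0,1,0.25,0.08,-0.02,0,0,0,1,0.25,0.08,-0.02,0,0,0,1,0.25,0.08,-0.02,0,0,0,1,0.25,0.08,-0.02,0,0,0,1])

```text
t: 34.7
eef_pos: [0.5725, -0.0378, 0.3309]
tool_rot: [-0.0, 0.743, 0.67, -0.001]
contact_force: [-0.3, -0.4, -0.0]
gripper_width: 0.999
grasp_force: 0.0
```

```bash
python3 - <<'E'
from h import *
s=shot('scene','s3.png');t=shot('top','top4.png')
cv2.imwrite('pics/c8.png',np.hstack([cv2.resize(t['img'],(400,300))[:,:,::-1],cv2.resize(s['img'][130:430,120:520],(400,300))[:,:,::-1]]))
print(get_obs()['t'])
E
```

```text
34.8
```

View pics/c8.png

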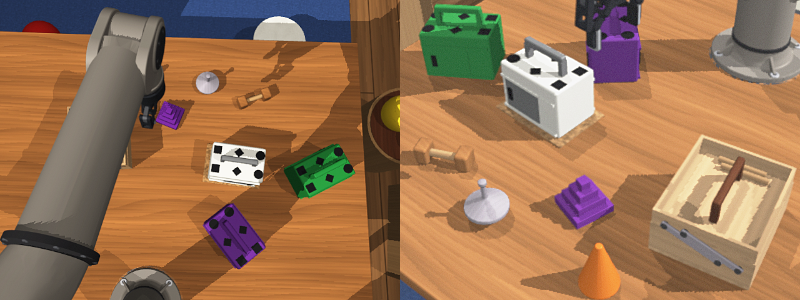

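The sorter stands square on its mat (235,163 in the left half) and the tray is shut (715,200 in the right half). No toys are left outside.

```bash
python3 -c "
from h import *
print(hand_in())"
```

```text
the job is handed in; nothing more can be done
None
```

The job is handed in, with no verdict shown: the car and the bridge (the only toys present) are in the compartment, the tray is shut, and the sorter is back upright and square on its mat; the last pictures showed nothing out of place.

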